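Light on, straightedge across the mould: feel for rocking

TASK

Check the face of the two-hollow plaster mould for flatness: first pull the bench lamp's red knob out until it snaps over to on, and let go of it so it rests out. Then lay the straightedge flat and squarely across the middle of the mould's face, over both hollows and clear of the four corner keys with an end on the rim at left and right, let go, and press lightly down with the fingertips on its left end and then on its right end (left and right as the robot sees them) to feel for rocking. Leave the straightedge lying there and the lamp on; do not drop it on the plaster or lean hard on it, shift the mould, or disturb the other things on the bench.

Things in the scene. Friction and masses are not known exactly. Their poses are not given: they have to be found in the camera images.
- lamp: Fixed LED lamp: grey box 150 (x) x 140 (y) mm; black panel on its robot side (-x) slopes 35 degrees from level, 45 mm high at the front edge, rising to the 102 mm high rear half. Behind, a post (x +55, y +50 mm) carries a light bar 200 mm long (y) at 300 to 345 mm height, x +20 to +85 mm. Origin: centre of underside. Lamp, mould and straightedge lie side by side (left, middle, right) in any order
- lamp_knob (a joint): how far the red pull-on knob is out, in m, along the panel's outward normal ((-0.574, 0, 0.819) in the lamp's frame): 0 pushed in (off), 0.014 fully out (on). A snap spring holds it at either end: 5 N start it, the spring helps beyond 7 mm, then it stays out by itself and a green band shows on its stem
- knob_grip (a point): centre of the red knob's head, a cylinder 40 mm across and 24 mm thick on a 16 mm stem. Pushed in, this point is 29 mm out from the panel and the head's underside 16 mm; a bezel 48 mm across and 5 mm high surrounds the stem. The point's z is the outward pull axis, its y is level, along the lamp's y
- mould: White plaster mould half, face up, loose, 1.7 kg: 130 (x) x 180 (y) x 55 mm. Two hollows 82 x 50 x 30 mm deep lie left and right of a web 28 mm wide. Rim 24 mm wide front and back, 26 mm left and right; the web is 2 mm higher (57 mm), so a bar along y rocks on it. 16 mm round keys stand 6 mm above the rim at x +-53, y +-77 mm. Origin: centre of underside; yaw within 0.35, +y to the robot's left
- mould_left (a point): middle of the mould's left rim, on its face (x 0, y +77, z 55 mm in the mould's frame): the left end of the straightedge is to be pressed over it
- mould_right (a point): middle of the mould's right rim, on its face (x 0, y -77, z 55 mm in the mould's frame): the right end of the straightedge is to be pressed over it
- straightedge: loose flat bar 200 x 24 x 14 mm, about 0.19 kg, blue-grey with a bright top and a dark hanging hole near one end, lying flat on the table. Origin: centre of its underside; x along its length; yaw up to 0.45 rad either way at the start
- wax_tin: blue tin of release wax with a paper band and steel lid, loose; cylinder 56 mm across, 62 mm tall, always standing beside one long side of the straightedge (its wall some 25 mm from it). Origin: centre of its underside
- sanding_block: wooden hand sanding block, loose, lying just beyond the mould; 62 x 102 mm, 50 mm tall. Origin: centre of its underside
- mallet: wooden mallet, loose, lying on the table on the robot's side of the lamp; head 62 x 100 x 52 mm, round handle 24 mm, 221 mm long overall. Origin: under the handle's axis, 75 mm from the head's centre; x points to the head
- sprayer: red pump sprayer with grey top and nozzle, loose, standing at the left or right side; 104 mm across, 214 mm tall, nozzle reaching 89 mm from its axis. Origin: centre of its underside
- drill: cordless drill (blue body, black grip and battery) standing on its battery, loose, at the left or right side; 194 mm tall, reaching 132 mm to the front of its chuck (its x) and 58 mm to the back, 72 mm wide. Origin: centre of its underside
- tool_pot: terracotta pot with brushes and modelling tools in it, loose; 80 mm across, 190 mm tall with the tools. Origin: centre of its underside
- maquette: small terracotta head on a dark wood foot, loose; 70 mm square, 142 mm tall. Origin: centre of its underside

How it is judged:
By the outcome, as a careful person would: the job done as asked, in the order asked, and still so for the second after the job is handed in, with the robot touching nothing.
It also fails if it takes over 64 s, if anything falls off the work surface, if the arm or the gripper's body presses on something with over 40 N, if the wrist force passes 120 N, or if a joint passes its speed limit or range.

ROBOT

A 6-joint arm with a two-finger parallel gripper is mounted at the origin on the work surface. World frame = base frame: x ahead of the robot, y to its left, z up, the work surface at z = 0. Lengths are in m, angles in rad, forces in N, time in s.
With the tool pointing down it reaches from about 0.425 to 1.125 m from the base axis. Payload 14.9 kg.
Tool frame: the origin (TCP) lies at the centre of the arm's flange, where the gripper is bolted on; the fingertips stand 191 mm ahead of it and the grasp point (between the pads) lies 172 mm ahead of it (manip.nose_length is the distance from the TCP to the fingertips, in m); z points along the fingers, y is the line along which they close (so a half turn about z gives the same grasp; the last joint's range is limited). The gripper opens to 91 mm and grips with 3 to 60 N. Pads are 32 mm wide; open, the fingers measure 118 mm over their backs; the gripper's body (76 mm by 178 mm) begins 60 mm behind the grasp point.
Start: joints at [-1.314, 0.379, 1.734, -0, 1.028, -0.033], TCP at [0.2, -0.671, 0.405] pointing down, gripper open.
Joint ranges: [-2.77, 2.77], [-0.74, 2.19], [0, 2.66], [-1.06, 4.2], [0.31, 2.87], [-3.08, 3.08]. Speed limits (rad/s): [1.89, 1.89, 2.39, 3.14, 3.14, 3.14].

INTERFACE

Orientations are given as a rotation vector (axis times angle).
In Python, from rig import manip gives the robot as it stands.
- The arm moves only by the tool shift_gripper, called as name(argument=value, ...), one argument or row to a line, values as JSON. Schema: {"type":"object","properties":{"motion":{"type":"array","items":{"type":"object","properties":{"d":{"type":"array","items":{"type":"number"},"minItems":3,"maxItems":3},"r":{"type":"array","items":{"type":"number"},"minItems":3,"maxItems":3}},"additionalProperties":false},"minItems":1,"maxItems":20},"aperture":{"type":"number"},"clamp_n":{"type":"number"},"only":{"type":"string"},"quiet":{"type":"boolean"},"lines":{"type":"string"}},"required":["motion"],"additionalProperties":false}. motion is a list of rows, 1 to 20 of them, each an object with the fields d (a list: dx, dy, dz in shares of the most that a row can go, 1 being 50 mm), r (a list: a rotation vector rx, ry, rz in units of 0.2 rad); a field left out counts as zero; each row shifts and turns the commanded pose from where the row before left it, along the tool's axes as they then stand; what a row does not reach is not made up. A row lasts 1/10 s, in which the tool goes at most 0.05 m and 0.15 rad, less where a joint would pass 70% of its speed; a pose out of reach is approached as far as the arm can. aperture is the finger opening in m, set as the call begins (left out keeps the last). The fingers move at their own pace and stop on an object; clamp_n is the grip in N (left out, the last holds). Time passes only in rows, so rows that do not move let the fingers close. The tool returns the time, the measured TCP pose, the force, the opening and the grip force at its end. only (a regular expression) keeps the lines of the reply that match it, lines (a string "A,B") keeps lines A to B, and quiet returns only ok. Input that does not fit is refused with a message, and nothing moves.
- manip.observe(): the state, without advancing time (a new reading comes with each control period).
- manip.snapshot(name): name is "scene" or "top" or "wrist"; returns the picture (480x640x3 uint8, blue, green, red); there is no depth.
- manip.camera_params(name): a dict with "mtx" (3x3 intrinsics, pixels), "world_from_camera" (4x4, takes a point from camera to world coordinates). Camera axes: x right, y down, z forward; pixel columns grow to the right and rows downward; lengths in m; the calibration is good to about 2 mm. The wrist camera is an equidistant fisheye: a pixel r from the principal point sees the ray r / f radians off the axis. A picture is of the moment at which its call begins: read the wrist's pose just before it. camera_params takes no time and is no camera call; for the wrist camera it gives the pose at the moment of the call.
- manip.close_job(): hands the job in; it is judged then, once.
The state is a dict: "t": time; "joint_pos": joint angles; "qd": joint speeds; "joint_torque": joint torques, N m; "tcp_pos": TCP position; "tcp_rot": TCP orientation; "ft_force": force on the tool from outside, world axes, zero at the start; "torque": the same for the moment, N m; "width": finger opening in m; "gripper_force": force on a finger pad.
Only numpy, scipy, OpenCV 4.12 (cv2) and the standard library are available. Lean on these libraries where they do the work, as an engineer would, in place of code of your own. Each camera call takes 0.05 s, during which the arm holds its last target. There are 200 camera calls.

## Working session

There is one attempt and no reset: what is moved stays moved. The work goes in short steps, Python scripts to look and compute and a tool call to move; the robot and the scene stay as the last step left them, time stands still between calls to the robot, and variables do not carry over. Pictures are saved under pics/ and viewed, at most 10 in all, crops included, and the job is handed in when it is done.

```bash
ls; mkdir -p pics; cat > look.py <<'E'
import cv2,sys
from rig import manip
import numpy as np
a=manip.snapshot("scene");b=manip.snapshot("top")
cv2.imwrite("pics/s0.png",a);cv2.imwrite("pics/t0.png",b)
for n in("scene","top"):
    p=manip.camera_params(n);print(n,np.round(p["mtx"],1).tolist(),np.round(p["world_from_camera"],3).tolist())
s=manip.observe();print(s["t"],s["tcp_pos"],s["tcp_rot"],s["ft_force"])
E
python3 look.py
```

```text
pics
rig.py
scene [[528.5, 0.0, 324.3], [0.0, 528.5, 233.7], [0.0, 0.0, 1.0]] [[-0.874, 0.297, -0.385, 1.039], [0.486, 0.513, -0.707, 0.865], [-0.013, -0.805, -0.593, 0.804], [0.0, 0.0, 0.0, 1.0]]
top [[486.6, 0.0, 316.8], [0.0, 486.6, 234.8], [0.0, 0.0, 1.0]] [[-0.027, -0.993, 0.116, 0.459], [-1.0, 0.025, -0.015, 0.009], [0.012, -0.116, -0.993, 1.138], [0.0, 0.0, 0.0, 1.0]]
0.1 [ 0.19998958 -0.67064625  0.40416898] [-3.10770569e+00 -4.53512519e-01  1.47303334e-04] [-0.13153199 -0.74773283 -0.05123936]
```

View pics/t0.png

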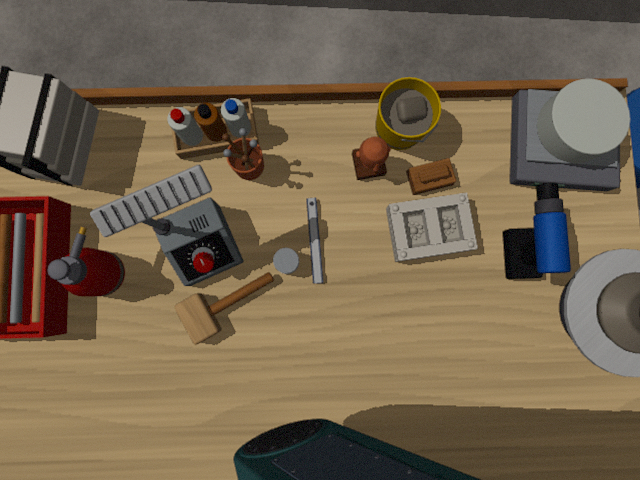

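View pics/s0.png

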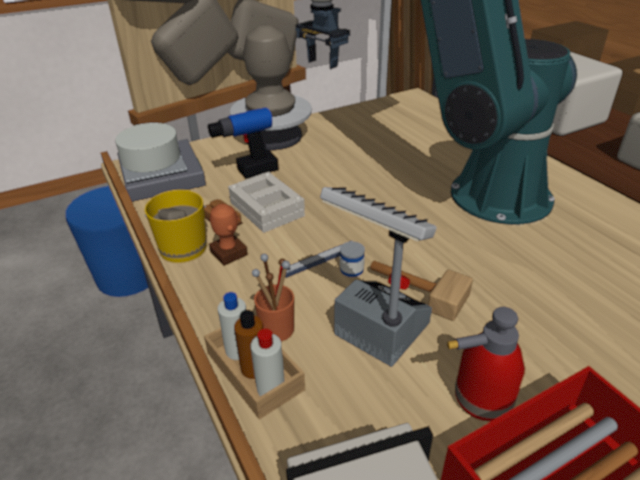

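The top view shows the lamp at left (195,240) with its red knob at (203,262). The straightedge is at (315,240) with the tin at (286,261), the mould at (434,228), and the mallet at (225,305). Next I'll measure these.

```bash
cat > geo.py <<'E'
import cv2,numpy as np
from rig import manip
def ray(P,u,v,fish=False):
    K=P["mtx"];T=P["world_from_camera"]
    x=(u-K[0,2])/K[0,0];y=(v-K[1,2])/K[1,1]
    if fish:
        th=np.hypot(x,y);s=np.sin(th)/max(th,1e-9);d=np.array([x*s,y*s,np.cos(th)])
    else: d=np.array([x,y,1.])
    d=T[:3,:3]@d;return T[:3,3],d/np.linalg.norm(d)
def onplane(P,u,v,p0,n=(0,0,1),fish=False):
    o,d=ray(P,u,v,fish);n=np.array(n,float);return o+d*(n@(np.array(p0)-o))/(n@d)
def atz(P,u,v,z,fish=False): return onplane(P,u,v,(0,0,z),fish=fish)
def proj(P,p,fish=False):
    K=P["mtx"];T=P["world_from_camera"];c=T[:3,:3].T@(np.array(p)-T[:3,3])
    if fish:
        r=np.hypot(c[0],c[1]);th=np.arctan2(r,c[2]);c=np.array([c[0]/r*th,c[1]/r*th,1])
    return K[0,0]*c[0]/c[2]+K[0,2],K[1,1]*c[1]/c[2]+K[1,2]
E
python3 - <<'E'
from geo import *
im=cv2.imread("pics/t0.png");P=manip.camera_params("top");hsv=cv2.cvtColor(im,cv2.COLOR_BGR2HSV)
def biggest(m,roi):
    x0,y0,x1,y1=roi;mm=np.zeros_like(m);mm[y0:y1,x0:x1]=m[y0:y1,x0:x1]
    c,_=cv2.findContours(mm,cv2.RETR_EXTERNAL,cv2.CHAIN_APPROX_NONE);return max(c,key=cv2.contourArea)
# low saturation
low=((hsv[...,1]<60)&(hsv[...,2]>110)).astype(np.uint8)*255
for n,roi,z in(("edge",(300,185,335,295),.014),("mould",(375,180,490,275),.055)):
    c=biggest(low,roi);w=np.array([atz(P,u,v,z)[:2] for u,v in c[:,0]],np.float32)
    r=cv2.minAreaRect(w);print(n,cv2.contourArea(c),r,np.round(cv2.boxPoints(r),3).tolist())
red=(((hsv[...,0]<8)|(hsv[...,0]>172))&(hsv[...,1]>150)&(hsv[...,2]>80)).astype(np.uint8)*255
c=biggest(red,(180,235,235,285));m=cv2.moments(c);print("knob px",m["m10"]/m["m00"],m["m01"]/m["m00"],cv2.minAreaRect(c))
cv2.imwrite("pics/t0c.png",cv2.resize(im[160:350,90:330],None,fx=3.1,fy=3.1,interpolation=cv2.INTER_CUBIC))
E
```

```text
edge 266.5 ((0.5299521684646606, -0.0046753957867622375), (0.10166183859109879, 0.017071476206183434), 2.9897663593292236) [[0.4790000021457672, 0.0010000000474974513], [0.47999998927116394, -0.01600000075995922], [0.5809999704360962, -0.010999999940395355], [0.5799999833106995, 0.006000000052154064]]
mould 4517.0 ((0.5987449884414673, -0.2657085657119751), (0.13100594282150269, 0.1894581913948059), 7.058966636657715) [[0.5220000147819519, -0.18000000715255737], [0.5450000166893005, -0.36800000071525574], [0.675000011920929, -0.35199999809265137], [0.6520000100135803, -0.164000004529953]]
knob px 201.79716312056735 263.0482269503546 ((201.75001525878906, 263.25), (19.798988342285156, 16.26345443725586), 45.0)
```

View pics/t0c.png

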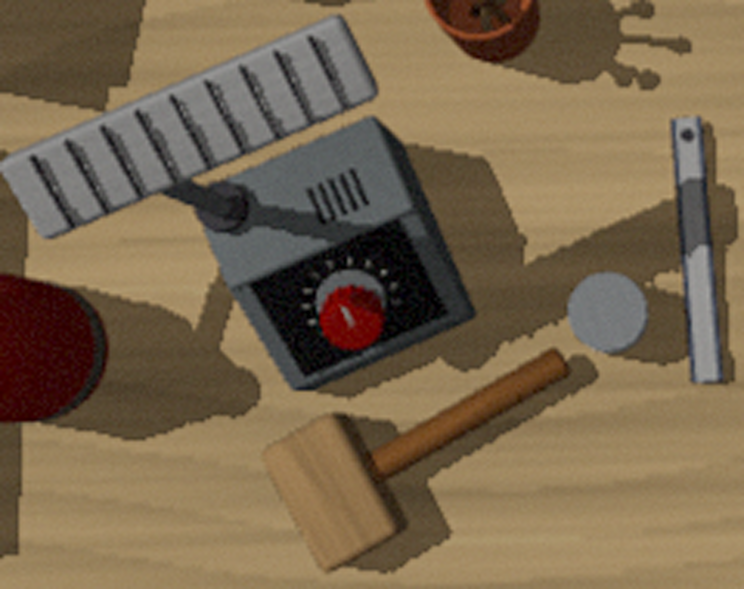

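The crop shows the lamp's front-top edge from (300,388) to (472,318) and the slope-break line from (230,287) to (415,210). The knob face is at (351,319) and the straightedge corners are at (672,120), (703,118), (722,380) and (692,382), with the hole at its far end.

```bash
python3 - <<'E'
from geo import *
from scipy.spatial.transform import Rotation as R
P=manip.camera_params("top");S=manip.camera_params("scene")
px=lambda x,y:(90+x/3.1,160+y/3.1)
e=[atz(P,*px(*c),.014)[:2] for c in((672,120),(703,118),(722,380),(692,382))]
print("edge",np.round(e,3).tolist(),np.mean(e,0),"far",(e[0]+e[1])/2,"near",(e[2]+e[3])/2)
d=(e[0]+e[1]-e[2]-e[3])/2;print("len",np.linalg.norm(d),"yaw",np.arctan2(d[1],d[0]))
fl,fr=[atz(P,*px(*c),.045) for c in((300,388),(472,318))]
bl,br,rr=[atz(P,*px(*c),.102) for c in((230,287),(415,210),(375,118))]
for a,b in((fl,fr),(bl,br)):
    d=(a-b);print("w",np.linalg.norm(d),"yaw",np.arctan2(-d[0],d[1]))
print("front-rear right",(rr-fr)[:2],np.linalg.norm((rr-fr)[:2]),"brk",np.linalg.norm((br-fr)[:2]))
d=fl-fr;yaw=np.arctan2(-d[0],d[1]);x=np.array([np.cos(yaw),np.sin(yaw),0]);y=np.array([-x[1],x[0],0])
c=(fl+fr)/2+.075*x;c[2]=0
n=-0.574*x+np.array([0,0,.819])
K=onplane(P,*px(351,319),(fl+fr)/2+n*.041,n)   # top face of head, 41 mm out
K-=.012*n
print("lamp",c,yaw,"knob",K,"in lamp",(K-c)@x,(K-c)@y,K[2],"r",np.hypot(*K[:2]))
z=-n;Rm=np.c_[np.cross(y,z),y,z];print("tcp",K+.172*n,R.from_matrix(Rm).as_rotvec())
print("scene px knob",proj(S,K))
s=manip.observe();print(s["joint_pos"])
E
```

```text
edge [[0.676, 0.013], [0.677, -0.011], [0.48, -0.019], [0.479, 0.003]] [ 0.57796945 -0.00354823] far [0.67685453 0.00114229] near [ 0.47908436 -0.00823874]
len 0.1979925313901751 yaw 0.047398475257566054
w 0.13247977110246037 yaw 0.36344182732945673
w 0.136407820433387 yaw 0.3760747308569675
front-rear right [0.13741448 0.05818945] 0.14922718295265583 brk 0.07837827024098117
lamp [0.57499269 0.24960843 0.        ] 0.36344182732945673 knob [0.53213394 0.23624913 0.10157742] in lamp -0.04480830679007398 0.002749347496800253 0.10157741746336696 r 0.5822200480417267
tcp [0.43985497 0.20115199 0.24244542] [-0.45841238  2.49478861  0.14464627]
scene px knob (np.float64(397.0169670920438), np.float64(280.0551942988896))
[-1.31428939e+00  3.79336389e-01  1.73471950e+00  1.73322794e-05
  1.02851155e+00 -3.33194874e-02]
```

```bash
cat > d.py <<'E'
# tool-axis deltas to target: python3 d.py x y z  [yaw pitch]  (tool x yaw; pitch tilts tool toward +xyaw)
import sys,numpy as np
from geo import manip
from scipy.spatial.transform import Rotation as R
s=manip.observe();a=list(map(float,sys.argv[1:]))
R0=R.from_rotvec(s["tcp_rot"]);p=np.array(s["tcp_pos"])
d=R0.inv().apply(np.array(a[:3])-p);print("t",s["t"],"dtool",np.round(d,4),"dist",round(float(np.linalg.norm(d)),3))
if len(a)>3:
    R1=R.from_euler("z",a[3])*R.from_euler("y",-a[4])*R.from_matrix(np.diag([1,-1,-1.]))
    print("rot",np.round((R0.inv()*R1).as_rotvec(),4),"target x,y,z",np.round(R1.as_matrix().T,3).tolist())
print("q",np.round(s["joint_pos"],2),"axes",np.round(R0.as_matrix().T,3).tolist(),"f",np.round(s["ft_force"],2))
E
python3 d.py 0.45 -0.35 0.5; python3 d.py 0.397 0.185 .308 .363 .611
```

```text
t 0.1 dtool [ 0.3312 -0.2359 -0.0956] dist 0.418
q [-1.31  0.38  1.73  0.    1.03 -0.03] axes [[0.958, 0.286, 0.0], [0.286, -0.958, -0.001], [-0.0, 0.001, -1.0]] f [-0.13 -0.75 -0.05]
t 0.1 dtool [ 0.4333 -0.7636  0.0969] dist 0.883
rot [ 0.0214  0.6106 -0.0712] target x,y,z [[0.766, 0.291, 0.574], [0.355, -0.935, 0.0], [0.536, 0.204, -0.819]]
q [-1.31  0.38  1.73  0.    1.03 -0.03] axes [[0.958, 0.286, 0.0], [0.286, -0.958, -0.001], [-0.0, 0.001, -1.0]] f [-0.13 -0.75 -0.05]
```
Rows: 9 rows of (.037,-.026,-.0106); then to (0.45,0.1,.5): dworld (0,.45,0): tool (.129,-.431,0): 9 rows (.0143,-.048,0). Then rot.

Units first: shifts go in shares of 50 mm and turns go in units of 0.2 rad. So -0.026 m is -0.52, -0.04 m is -0.8.

shift_gripper(
  motion=[
    {"d": [0.4, -0.2, -0.8]},
    {"d": [0.7, -0.5, -0.6]},
    {"d": [0.7, -0.52, -0.5]},
    {"d": [0.8, -0.58, 0]},
    {"d": [0.8, -0.58, 0]},
    {"d": [0.8, -0.58, 0]},
    {"d": [0.8, -0.58, 0]},
    {"d": [0.8, -0.58, 0]},
    {"d": [0.8, -0.58, 0]},
  ],
  aperture=0.09,
)

```text
t: 1.0
tcp_pos: [0.4485, -0.3512, 0.4981]
tcp_rot: [-3.109, -0.453, 0.0]
ft_force: [0.6, -0.2, 0.5]
width: 0.0901
gripper_force: 0.0
```

shift_gripper(
  motion=[
    {"d": [0.286, -0.94, 0]},
    {"d": [0.286, -0.94, 0]},
    {"d": [0.286, -0.94, 0]},
    {"d": [0.286, -0.94, 0]},
    {"d": [0.286, -0.94, 0]},
    {"d": [0.286, -0.94, 0]},
    {"d": [0.286, -0.94, 0]},
    {"d": [0.286, -0.94, 0]},
    {"d": [0.286, -0.94, 0]},
    {},
    {},
  ],
)

```text
t: 2.1
tcp_pos: [0.45, 0.0899, 0.498]
tcp_rot: [3.108, 0.458, -0.001]
ft_force: [0.5, 0.6, -0.3]
width: 0.09
gripper_force: 0.0
```

```bash
python3 - <<'E'
from geo import *
P=manip.camera_params("wrist");im=manip.snapshot("wrist");cv2.imwrite("pics/w1.png",im)
np.save("w1.npy",P,allow_pickle=True);print(np.round(P["mtx"],1).tolist(),np.round(P["world_from_camera"],3).tolist())
E
python3 d.py 0.397 0.185 .308 .363 .611
```

```text
[[371.6, 0.0, 322.7], [0.0, 371.6, 236.3], [0.0, 0.0, 1.0]] [[0.288, -0.917, -0.275, 0.529], [-0.958, -0.276, -0.083, 0.113], [0.0, 0.287, -0.958, 0.48], [0.0, 0.0, 0.0, 1.0]]
t 2.15 dtool [-0.0233 -0.1073  0.19  ] dist 0.219
rot [ 0.0222  0.6112 -0.07  ] target x,y,z [[0.766, 0.291, 0.574], [0.355, -0.935, 0.0], [0.536, 0.204, -0.819]]
q [ 0.14 -0.14  2.13 -0.    1.14  1.42] axes [[0.958, 0.287, -0.001], [0.287, -0.958, 0.0], [-0.0, -0.0, -1.0]] f [-0.94  0.31 -0.27]
```

View pics/w1.png

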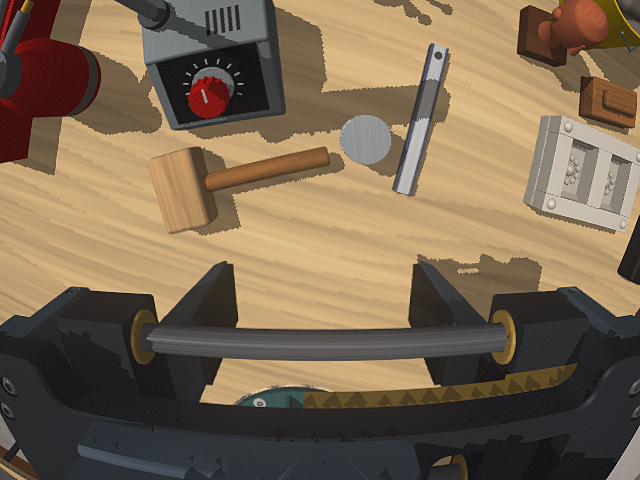

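The wrist view shows the knob face at about (207,99) and the lamp's front-top edge from (175,129) to (283,112). The straightedge runs from (438,44) to (403,194) and the tin lid is at (366,140). I'll cross-check these against the top view.

```bash
python3 - <<'E'
from geo import *
P=manip.camera_params("top");W=np.load("w1.npy",allow_pickle=True).item()
o1,d1=ray(P,203.2,262.9);o2,d2=ray(W,207,99,True)
A=np.c_[d1,-d2];t=np.linalg.lstsq(A,o2-o1,rcond=None)[0];a,b=o1+t[0]*d1,o2+t[1]*d2
print("face tri",a,b,np.linalg.norm(a-b))
K=np.array([.5321,.2362,.1016]);n=np.array([-.537,-.204,.819]);print("expected face",K+.012*n,"wpx",proj(W,K+.012*n,True))
fl,fr=atz(W,175,129,.045,True),atz(W,283,112,.045,True);d=fl-fr;print("front",fl,fr,np.linalg.norm(d),np.arctan2(-d[0],d[1]))
f,g=atz(W,438,44,.014,True),atz(W,403,194,.014,True);print("edge",f,g,(f+g)/2,np.linalg.norm(f-g))
print("tin",atz(W,366,140,.062,True))
im=cv2.imread("pics/w1.png");hsv=cv2.cvtColor(im,cv2.COLOR_BGR2HSV)
red=(((hsv[...,0]<8)|(hsv[...,0]>172))&(hsv[...,1]>150)&(hsv[...,2]>90)).astype(np.uint8)
red[:,:150]=0;red[:60]=0;red[135:]=0;red[:,260:]=0;print(cv2.boundingRect(red))
E
```

```text
face tri [0.52620568 0.23554559 0.10367559] [0.52744578 0.23632634 0.10392685] 0.0014867902707760374
expected face [0.525656 0.233752 0.111428] wpx (np.float64(206.6378233071998), np.float64(100.75174505326976))
front [0.48289446 0.28670222 0.045     ] [0.53434656 0.16261439 0.045     ] 0.13433208083665577 0.39306516973710925
edge [0.68148947 0.006288   0.014     ] [ 0.47975979 -0.00975097  0.014     ] [ 0.58062463 -0.00173149  0.014     ] 0.20236628553514022
tin [0.53055602 0.06319798 0.062     ]
(188, 76, 41, 42)
```

In the tool's units: -0.036 m is -0.72, 0.01 m is 0.2, 0.122 rad is 0.61.

shift_gripper(
  motion=[
    {"d": [-0.16, -0.72, 0.2]},
    {"d": [-0.16, -0.72, 0.2]},
    {"d": [-0.16, -0.72, 0.2]},
    {"r": [0, 0.61, 0]},
    {"r": [0, 0.61, 0]},
    {"r": [0, 0.61, 0]},
    {"r": [0, 0.61, 0]},
    {"r": [0.11, 0.61, -0.375]},
    {},
    {},
  ],
)

```text
t: 3.15
tcp_pos: [0.3966, 0.1847, 0.4681]
tcp_rot: [-2.868, -0.533, -0.901]
ft_force: [-0.4, -0.5, -0.3]
width: 0.0902
gripper_force: 0.0
```

```bash
python3 d.py 0.397 0.184 .308 .375 .611
```

```text
t 3.15 dtool [-0.091  -0.0024  0.1317] dist 0.16
rot [0.024  0.0056 0.0002] target x,y,z [[0.762, 0.3, 0.574], [0.366, -0.931, 0.0], [0.534, 0.21, -0.819]]
q [ 0.39 -0.22  2.28 -0.07  0.47  1.64] axes [[0.765, 0.301, 0.569], [0.354, -0.935, 0.02], [0.538, 0.186, -0.822]] f [-0.39 -0.51 -0.3 ]
```

In the tool's units: 0.044 m is 0.88, 0.043 m is 0.86, 0.024 rad is 0.12.

shift_gripper(
  motion=[
    {"d": [-0.6, -0.02, 0.86], "r": [0.12, 0.03, 0]},
    {"d": [-0.6, 0, 0.86]},
    {"d": [-0.6, 0, 0.88]},
    {},
    {},
  ],
)

```text
t: 3.65
tcp_pos: [0.4029, 0.1887, 0.373]
tcp_rot: [-2.882, -0.55, -0.804]
ft_force: [-0.5, 0.2, -0.1]
width: 0.0903
gripper_force: 0.0
```

```bash
python3 - <<'E'
from geo import *
P=manip.camera_params("wrist");im=manip.snapshot("wrist");cv2.imwrite("pics/w2.png",im)
np.save("w2.npy",P,allow_pickle=True)
K=np.array([.5321,.2367,.1016]);n=np.array([-.534,-.21,.819]);print("exp",proj(P,K,True),proj(P,K+.012*n,True))
E
python3 d.py .4401 .2006 .2425 .375 .611
```

```text
exp (np.float64(325.0433740926014), np.float64(260.5006664819301)) (np.float64(325.1399321517018), np.float64(266.7557053531148))
t 3.7 dtool [-0.0348  0.0025  0.1322] dist 0.137
rot [0.0004 0.0653 0.0028] target x,y,z [[0.762, 0.3, 0.574], [0.366, -0.931, 0.0], [0.534, 0.21, -0.819]]
q [ 0.39 -0.04  2.33 -0.02  0.31  1.6 ] axes [[0.794, 0.316, 0.519], [0.368, -0.93, 0.002], [0.483, 0.19, -0.855]] f [ 0.33  0.37 -0.07]
```

View pics/w2.png

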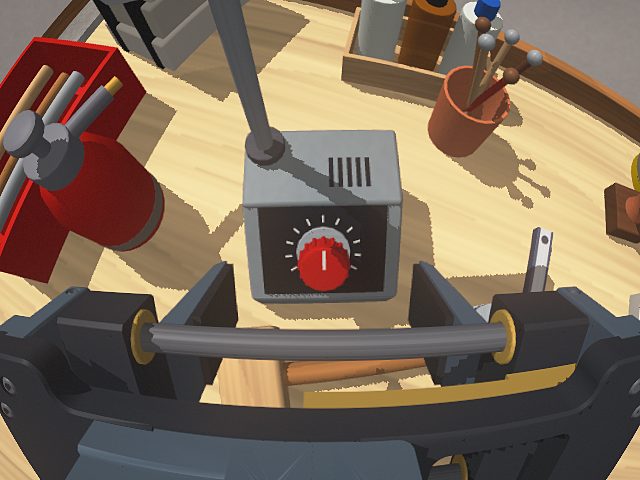

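The view shows the knob head at (322,262), as expected, centred between the fingers. Joint 5 is at its limit, so I'll fit the planar kinematics to choose a feasible tilt.

```bash
python3 - <<'E'
import numpy as np
from scipy.optimize import least_squares
from geo import manip
s=manip.observe();p=s["tcp_pos"];q=s["joint_pos"]
D=[(.3793,1.7347,1.0285,np.hypot(.2,.6706),.4042),(-.14,2.13,1.14,np.hypot(.45,.0899),.498),(-.22,2.28,.47,np.hypot(.3966,.1847),.4681),(q[1],q[2],q[4],np.hypot(p[0],p[1]),p[2])]
def fk(x,a,b,c):
    L1,L2,d,h,o,e=x;return np.array([o+L1*np.sin(a)+L2*np.sin(a+b+e)+d*np.sin(a+b+c),h+L1*np.cos(a)+L2*np.cos(a+b+e)+d*np.cos(a+b+c)])
f=lambda x:np.r_[np.concatenate([fk(x,*t[:3])-t[3:] for t in D]),1e-3*(x-[.6,.55,.15,.4,0,0])]
r=least_squares(f,[.6,.55,.15,.4,0,0]);print(r.x,np.abs(r.fun[:8]).max())
for pit in(.611,.5,.4,.3):
  for out in(0,.02,.08):
    K=np.array([.5321,.2367,.1016])+out*np.array([-.534,-.21,.819])
    t=K-.172*np.array([np.sin(pit)*.931,np.sin(pit)*.366,-np.cos(pit)])
    g=least_squares(lambda v:fk(r.x,v[0],v[1],np.pi-pit-v[0]-v[1])-[np.hypot(t[0],t[1]),t[2]],[.1,2.3]).x
    print(pit,out,np.round(t,3),"q2,3,5",np.round([g[0],g[1],np.pi-pit-sum(g)],2))
E
```

```text
[0.54781229 0.58755785 0.07362288 0.30630898 0.01658482 0.07101835] 0.0012609069036156328
0.611 0 [0.44  0.201 0.242] q2,3,5 [ 0.3   2.31 -0.08]
0.611 0.02 [0.43  0.196 0.259] q2,3,5 [ 0.25  2.33 -0.05]
0.611 0.08 [0.398 0.184 0.308] q2,3,5 [0.08 2.38 0.06]
0.5 0 [0.455 0.207 0.253] q2,3,5 [0.3  2.26 0.08]
0.5 0.02 [0.445 0.202 0.269] q2,3,5 [0.25 2.28 0.11]
0.5 0.08 [0.413 0.19  0.318] q2,3,5 [0.09 2.34 0.22]
0.4 0 [0.47  0.212 0.26 ] q2,3,5 [0.3  2.22 0.22]
0.4 0.02 [0.459 0.208 0.276] q2,3,5 [0.25 2.24 0.25]
0.4 0.08 [0.427 0.195 0.326] q2,3,5 [0.1  2.29 0.35]
0.3 0 [0.485 0.218 0.266] q2,3,5 [0.32 2.17 0.35]
0.3 0.02 [0.474 0.214 0.282] q2,3,5 [0.27 2.19 0.38]
0.3 0.08 [0.442 0.201 0.331] q2,3,5 [0.12 2.24 0.47]
```

```bash
cat > g.py <<'E'
import numpy as np,sys,subprocess
out,pit=map(float,sys.argv[1:3])
K=np.array([.5321,.2367,.1016])+out*np.array([-.534,-.21,.819])
t=K-.172*np.array([np.sin(pit)*.931,np.sin(pit)*.366,-np.cos(pit)])
print(t);subprocess.run(["python3","d.py",*map(str,t),".375",str(pit)])
E
```

shift_gripper(
  motion=[
    {"r": [0, -0.675, 0]},
    {"r": [0, -0.675, 0]},
    {},
  ],
)

```text
t: 4.0
tcp_pos: [0.4031, 0.189, 0.3741]
tcp_rot: [-3.009, -0.575, -0.417]
ft_force: [0.4, 0.0, -0.2]
width: 0.0901
gripper_force: 0.0
```

```bash
python3 g.py .06 .27; python3 g.py .005 .27
```

```text
t 4.0 dtool [0.0394 0.0029 0.071 ] dist 0.081
rot [ 0.0012 -0.0051  0.003 ] target x,y,z [[0.897, 0.353, 0.267], [0.366, -0.931, 0.0], [0.248, 0.098, -0.964]]
q [ 0.39 -0.02  2.29 -0.01  0.6   1.59] axes [[0.894, 0.355, 0.272], [0.369, -0.93, 0.002], [0.253, 0.098, -0.962]] f [ 0.36  0.05 -0.2 ]
[0.45734776 0.20730872 0.31650859]
t 4.0 dtool [0.0575 0.0029 0.1229] dist 0.136
rot [ 0.0012 -0.0051  0.003 ] target x,y,z [[0.897, 0.353, 0.267], [0.366, -0.931, 0.0], [0.248, 0.098, -0.964]]
q [ 0.39 -0.02  2.29 -0.01  0.6   1.59] axes [[0.894, 0.355, 0.272], [0.369, -0.93, 0.002], [0.253, 0.098, -0.962]] f [ 0.36  0.05 -0.2 ]
[0.48671776 0.21885872 0.27146359]
```

shift_gripper(
  motion=[
    {"d": [0.4, 0.03, 0.7]},
    {"d": [0.388, 0.028, 0.72]},
    {"d": [0.06, 0, 0.174]},
    {"d": [0.06, 0, 0.174]},
    {"d": [0.06, 0, 0.174]},
    {"d": [0.06, 0, 0.174]},
    {"d": [0.06, 0, 0.174]},
    {"d": [0.06, 0, 0.17]},
    {},
    {},
  ],
)

```text
t: 5.0
tcp_pos: [0.486, 0.2187, 0.2697]
tcp_rot: [-3.009, -0.576, -0.417]
ft_force: [0.6, 0.2, 0.8]
width: 0.0899
gripper_force: 0.0
```

```bash
python3 g.py .005 .27
```

```text
t 5.0 dtool [ 0.0012  0.0001 -0.0015] dist 0.002
rot [ 0.0012 -0.0047  0.0035] target x,y,z [[0.897, 0.353, 0.267], [0.366, -0.931, 0.0], [0.248, 0.098, -0.964]]
q [ 0.38  0.31  2.16 -0.01  0.4   1.58] axes [[0.894, 0.356, 0.271], [0.369, -0.929, 0.002], [0.253, 0.098, -0.963]] f [0.56 0.19 0.8 ]
[0.48671776 0.21885872 0.27146359]
```

In the tool's units: -0.001 m is -0.02.

shift_gripper(
  motion=[
    {"d": [0, 0, -0.02]},
    {},
    {},
    {},
    {},
    {},
  ],
  aperture=0.03,
  clamp_n=25,
)

```text
t: 5.6
tcp_pos: [0.4858, 0.2186, 0.2708]
tcp_rot: [-3.009, -0.576, -0.417]
ft_force: [0.2, -1.1, 0.1]
width: 0.0449
gripper_force: 0.0
```

```bash
python3 g.py .021 .27
```

```text
t 5.6 dtool [-0.0042  0.0001 -0.0155] dist 0.016
rot [ 0.0012 -0.005   0.0035] target x,y,z [[0.897, 0.353, 0.267], [0.366, -0.931, 0.0], [0.248, 0.098, -0.964]]
q [ 0.38  0.31  2.16 -0.01  0.4   1.58] axes [[0.894, 0.356, 0.272], [0.369, -0.929, 0.002], [0.253, 0.098, -0.962]] f [ 0.21 -1.11  0.07]
[0.47817376 0.21549872 0.28456759]
```

shift_gripper(
  motion=[
    {},
    {},
    {},
  ],
  aperture=0.03,
  clamp_n=25,
)

```text
t: 5.9
tcp_pos: [0.4853, 0.2196, 0.2709]
tcp_rot: [-3.008, -0.576, -0.416]
ft_force: [-9.8, 19.3, 4.3]
width: 0.0395
gripper_force: 25.0
```

In the tool's units: -0.001 m is -0.02, -0.003 m is -0.06.

shift_gripper(
  motion=[
    {"d": [0, -0.024, 0]},
    {"d": [-0.02, 0, -0.06]},
    {"d": [-0.02, 0, -0.06]},
    {"d": [-0.02, 0, -0.06]},
    {"d": [-0.02, 0, -0.06]},
    {"d": [-0.02, 0, -0.04]},
    {},
    {},
  ],
)

```text
t: 6.7
tcp_pos: [0.4773, 0.2168, 0.2828]
tcp_rot: [-3.009, -0.576, -0.418]
ft_force: [2.4, 9.6, -9.0]
width: 0.0394
gripper_force: 24.9
```

```bash
python3 d.py 0 0 0
```

```text
t 6.7 dtool [-0.5808  0.0249  0.1297] dist 0.596
q [ 0.38  0.27  2.18 -0.01  0.42  1.58] axes [[0.894, 0.355, 0.272], [0.369, -0.929, 0.002], [0.253, 0.099, -0.962]] f [ 2.36  9.56 -9.05]
```

shift_gripper(
  motion=[
    {},
    {},
    {},
    {},
  ],
  aperture=0.085,
  clamp_n=25,
)

```text
t: 7.1
tcp_pos: [0.4773, 0.2165, 0.283]
tcp_rot: [-3.009, -0.576, -0.417]
ft_force: [0.3, 0.6, -0.3]
width: 0.0686
gripper_force: 0.0
```

shift_gripper(
  motion=[
    {"d": [-0.12, 0, -0.4]},
    {"d": [-0.2, 0, -0.8]},
    {"d": [-0.2, 0, -0.8]},
    {},
  ],
)

```text
t: 7.5
tcp_pos: [0.428, 0.1972, 0.3761]
tcp_rot: [-3.007, -0.576, -0.426]
ft_force: [0.6, -0.3, -0.6]
width: 0.085
gripper_force: 0.0
```

```bash
python3 - <<'E'
from geo import *
im=manip.snapshot("wrist");P=manip.camera_params("wrist");K=np.array([.5321,.2367,.1016]);n=np.array([-.534,-.21,.819])
u,v=map(int,proj(P,K,True));print(u,v,proj(P,K+.014*n,True))
c=im[max(v-90,0):v+60,u-110:u+110];t=manip.snapshot("top")[230:290,160:250]
o=np.vstack([cv2.resize(c,(600,409)),cv2.resize(t,(600,180))]) if 0 else cv2.resize(c,(660,450))
cv2.imwrite("pics/k.png",o)
E
```

```text
323 197 (np.float64(323.51742042567815), np.float64(206.85005605402085))
```

View pics/k.png

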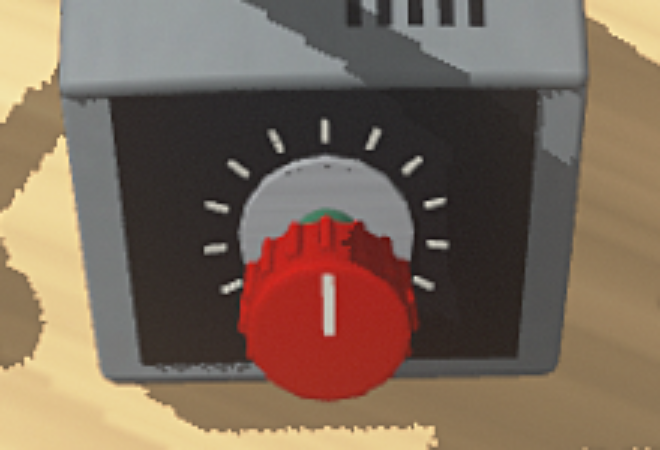

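Green shows on the stem at (325,215) and the knob stays out, so the lamp is on. Next is the straightedge.

```bash
python3 d.py .50 -.003 .38 .055 0
```

```text
t 7.6 dtool [-0.0056  0.2126 -0.0084] dist 0.213
rot [-0.0426 -0.2752  0.3213] target x,y,z [[0.998, 0.055, 0.0], [0.055, -0.998, 0.0], [0.0, 0.0, -1.0]]
q [ 0.38  0.03  2.24 -0.01  0.59  1.58] axes [[0.894, 0.356, 0.274], [0.369, -0.929, 0.002], [0.255, 0.099, -0.962]] f [-0.24  0.9  -1.07]
```

shift_gripper(
  motion=[
    {"d": [-0.02, 0.84, -0.04]},
    {"d": [-0.02, 0.86, -0.04]},
    {"d": [-0.02, 0.86, -0.04]},
    {"d": [-0.02, 0.86, -0.04]},
    {"d": [-0.032, 0.84, -0.02]},
    {"r": [-0.071, -0.4585, 0.535]},
    {"r": [-0.071, -0.4585, 0.535]},
    {"r": [-0.071, -0.4585, 0.535]},
    {},
    {},
  ],
  aperture=0.045,
  clamp_n=15,
)

```text
t: 8.6
tcp_pos: [0.5003, -0.0033, 0.3786]
tcp_rot: [-3.14, -0.092, 0.002]
ft_force: [0.2, 0.3, 0.4]
width: 0.045
gripper_force: 0.0
```

```bash
cat > w.py <<'E'
import sys
from geo import *
P=manip.camera_params("wrist");im=manip.snapshot("wrist");n=sys.argv[1];cv2.imwrite(f"pics/{n}.png",im)
np.save(f"{n}.npy",P,allow_pickle=True);s=manip.observe();print(s["t"],s["tcp_pos"])
E
python3 w.py w3; python3 d.py .579 -.0025 .25 .055 0
```

```text
8.65 [ 0.50015475 -0.0032753   0.37884918]
t 8.65 dtool [0.0789 0.0039 0.1288] dist 0.151
rot [-0.0002  0.0009  0.0036] target x,y,z [[0.998, 0.055, 0.0], [0.055, -0.998, 0.0], [0.0, 0.0, -1.0]]
q [-0.05  0.1   2.15  0.    0.9   1.46] axes [[0.998, 0.059, -0.001], [0.059, -0.998, -0.0], [-0.001, 0.0, -1.0]] f [ 0.2  -0.05  0.63]
```

View pics/w3.png

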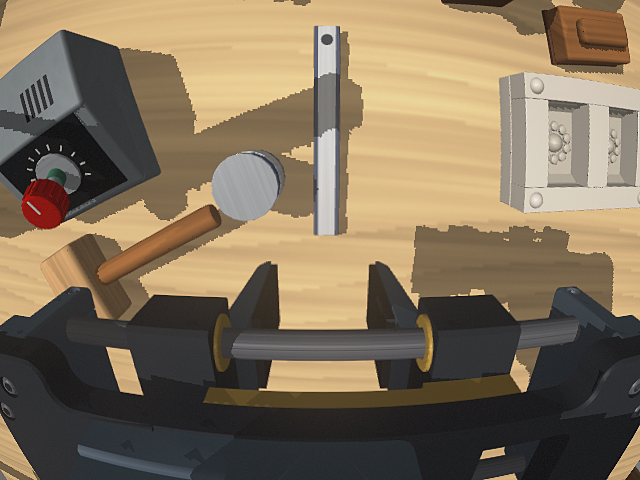

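The picture shows the straightedge top from (327,26) to (327,235), spanning columns 314–340. The tin's lid is at (245,187).

```bash
python3 - <<'E'
from geo import *
W=np.load("w3.npy",allow_pickle=True).item()
f,g=atz(W,327,26,.014,True),atz(W,327,235,.014,True);d=f-g
print(f,g,(f+g)/2,np.linalg.norm(d),np.arctan2(d[1],d[0]))
print("width",atz(W,314,150,.014,True),atz(W,340,150,.014,True))
l=atz(W,245,187,.062,True);print("tin",l)
# mould corner face left edge
for p in((502,77),(524,72),(524,212)):print(p,atz(W,*p,.055,True))
E
```

```text
[0.6799864  0.00319032 0.014     ] [ 0.48036091 -0.00873123  0.014     ] [ 0.58017366 -0.00277046  0.014     ] 0.19998115348397547 0.05964877382147488
width [0.56151318 0.00826255 0.014     ] [ 0.56296156 -0.01574785  0.014     ]
tin [0.53166126 0.06241482 0.062     ]
(502, 77) [ 0.64457316 -0.15113157  0.055     ]
(524, 72) [ 0.65379542 -0.17369323  0.055     ]
(524, 212) [ 0.52569034 -0.19011652  0.055     ]
```

In the tool's units: 0.04 m is 0.8, 0.03 m is 0.6.

shift_gripper(
  motion=[
    {"d": [0.8, 0.042, 0.2]},
    {"d": [0.8, 0.042, 0.6]},
    {"d": [0, 0, 0.8]},
    {"d": [0, 0, 0.8]},
    {"d": [0, 0, 0.6]},
    {"d": [0, 0, 0.3]},
    {"d": [0, 0, 0.2]},
    {"d": [0, 0, 0.15]},
    {},
  ],
)

```text
t: 9.55
tcp_pos: [0.58, -0.0032, 0.1972]
tcp_rot: [3.14, 0.088, -0.002]
ft_force: [-0.5, 0.9, 0.3]
width: 0.045
gripper_force: 0.0
```

```bash
python3 d.py .580 -.0028 .196 .06 0
```

```text
t 9.55 dtool [ 0.0001 -0.0004  0.0012] dist 0.001
rot [ 0.0006  0.0015 -0.0043] target x,y,z [[0.998, 0.06, 0.0], [0.06, -0.998, 0.0], [0.0, 0.0, -1.0]]
q [-0.05  0.52  2.02 -0.    0.6   1.47] axes [[0.998, 0.056, -0.002], [0.056, -0.998, 0.001], [-0.001, -0.001, -1.0]] f [-0.5   0.88  0.33]
```

In the tool's units: 0.001 m is 0.02, -0.003 rad is -0.015.

shift_gripper(
  motion=[
    {"d": [0, 0, 0.02], "r": [0, 0, -0.015]},
    {},
    {},
    {},
    {},
  ],
  aperture=0.01,
  clamp_n=20,
)

```text
t: 10.05
tcp_pos: [0.5801, -0.0032, 0.1968]
tcp_rot: [3.14, 0.092, -0.002]
ft_force: [-2.0, 0.1, 8.8]
width: 0.0235
gripper_force: 20.0
```

shift_gripper(
  motion=[
    {"d": [0, 0, -0.2]},
    {"d": [0, 0, -0.6]},
    {"d": [0, 0, -0.8]},
    {"d": [0, 0, -0.8]},
    {},
  ],
)

```text
t: 10.55
tcp_pos: [0.5814, -0.0032, 0.3217]
tcp_rot: [3.139, 0.092, 0.009]
ft_force: [0.9, -1.1, -2.3]
width: 0.0236
gripper_force: 20.0
```

```bash
python3 d.py .50 -.266 .38 1.69 0
```

```text
t 10.55 dtool [-0.0963  0.2577 -0.0585] dist 0.281
rot [ 0.0057 -0.0031 -1.6316] target x,y,z [[-0.119, 0.993, 0.0], [0.993, 0.119, 0.0], [0.0, 0.0, -1.0]]
q [-0.05  0.31  2.01 -0.    0.81  1.47] axes [[0.998, 0.058, 0.006], [0.058, -0.998, 0.001], [0.006, -0.001, -1.0]] f [ 0.9  -1.07 -2.29]
```

shift_gripper(
  motion=[
    {"d": [-0.6, 0.6, -0.5]},
    {"d": [-0.6, 0.7, -0.5]},
    {"d": [-0.6, 0.8, -0.5]},
    {"d": [-0.56, 0.7, -0.4]},
    {},
    {},
  ],
)

```text
t: 11.15
tcp_pos: [0.4743, -0.1441, 0.4078]
tcp_rot: [3.139, 0.088, -0.002]
ft_force: [-0.1, 0.1, -2.2]
width: 0.0241
gripper_force: 20.0
```

```bash
python3 w.py w4
```

```text
11.2 [ 0.47463032 -0.1435007   0.40726663]
```

View pics/w4.png

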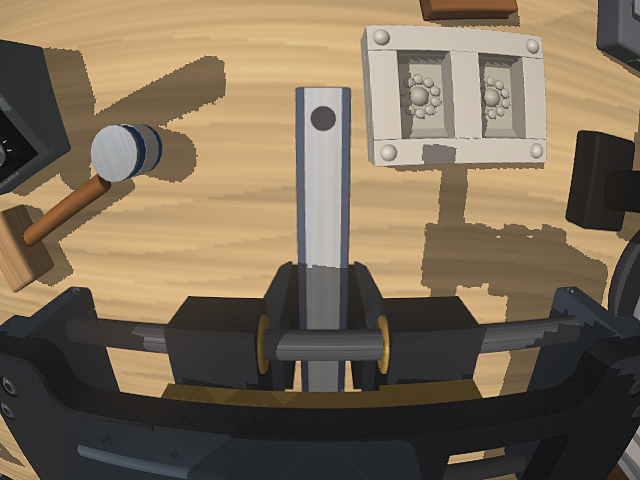

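The mould's keys are at (381,37), (532,46), (389,152) and (537,151). Its face corners are at about (369,25), (546,39), (374,165) and (545,163). The bar is held straight.

```bash
python3 - <<'E'
from geo import *
W=np.load("w4.npy",allow_pickle=True).item()
k=np.array([atz(W,*p,.058,True)[:2] for p in((381,37),(532,46),(389,152),(537,151))])
print(k.round(4).tolist(),"c",k.mean(0))
print("dists",[np.linalg.norm(k[a]-k[b]).round(4) for a,b in((0,1),(2,3),(0,2),(1,3))],"exp .154 .106")
y=k[0]+k[2]-k[1]-k[3];x=k[0]+k[1]-k[2]-k[3];print("yaw",np.arctan2(-y[0],y[1]),np.arctan2(x[1],x[0]))
f=np.array([atz(W,*p,.055,True)[:2] for p in((369,25),(546,39),(374,165),(545,163))]);print("face",f.mean(0),[np.linalg.norm(f[a]-f[b]).round(4) for a,b in((0,1),(2,3),(0,2),(1,3))])
# bar yaw in hand, top at z
z=manip.observe()["tcp_pos"][2]-.197+.014
a,b=atz(W,323,87,z,True),atz(W,323.5,262,z,True);print("bar",a,b,np.arctan2((a-b)[1],(a-b)[0]))
E
python3 d.py .601 -.270 .40 1.69 0
```

```text
[[0.6434, -0.1867], [0.6625, -0.339], [0.5391, -0.2004], [0.5574, -0.3533]] c [ 0.60060504 -0.26987467]
dists [np.float64(0.1535), np.float64(0.154), np.float64(0.1052), np.float64(0.1061)] exp .154 .106
yaw 0.12187164916447946 0.13307153990068166
face [ 0.60069598 -0.27234257] [np.float64(0.1835), np.float64(0.1802), np.float64(0.1292), np.float64(0.1291)]
bar [ 0.57465106 -0.13893138  0.22426663] [ 0.49426531 -0.14368888  0.22426663] 0.059114358048675465
t 11.2 dtool [0.1189 0.1336 0.0071] dist 0.179
rot [-1.5000e-03  2.1000e-03 -1.6324e+00] target x,y,z [[-0.119, 0.993, 0.0], [0.993, 0.119, 0.0], [0.0, 0.0, -1.0]]
q [-0.34  0.05  2.14 -0.    0.96  1.17] axes [[0.998, 0.058, -0.002], [0.058, -0.998, 0.0], [-0.002, -0.001, -1.0]] f [ 0.39  0.32 -1.51]
```

shift_gripper(
  motion=[
    {"d": [0.6, 0.66, 0]},
    {"d": [0.6, 0.66, 0]},
    {"d": [0.6, 0.68, 0]},
    {"d": [0.578, 0.672, 0]},
    {"r": [0, 0, -0.745]},
    {"r": [0, 0, -0.745]},
    {"r": [0, 0, -0.745]},
    {"r": [0, 0, -0.745]},
    {"r": [0, 0, -0.745]},
    {"r": [0, 0, -0.745]},
    {"r": [0, 0, -0.745]},
    {"r": [0, 0, -0.745]},
    {"r": [0, 0, -0.745]},
    {"r": [0, 0, -0.745]},
    {"r": [0, 0, -0.745]},
    {},
    {},
  ],
)

```text
t: 12.9
tcp_pos: [0.6018, -0.2692, 0.4064]
tcp_rot: [-2.079, -2.352, 0.004]
ft_force: [0.3, 0.4, -1.0]
width: 0.0241
gripper_force: 20.0
```

```bash
python3 d.py .6006 -.2705 .272 1.697 0
```

```text
t 12.9 dtool [-0.0012 -0.0009  0.1344] dist 0.134
rot [-0.0033 -0.0003 -0.003 ] target x,y,z [[-0.126, 0.992, 0.0], [0.992, 0.126, 0.0], [0.0, 0.0, -1.0]]
q [-0.46  0.31  1.82 -0.    1.01 -0.58] axes [[-0.123, 0.992, 0.0], [0.992, 0.123, -0.003], [-0.003, -0.0, -1.0]] f [ 0.35  0.42 -1.02]
```

Units first: shifts go in shares of 50 mm and turns go in units of 0.2 rad. So 0.04 m is 0.8, 0.03 m is 0.6, -0.003 rad is -0.015.

shift_gripper(
  motion=[
    {"d": [-0.024, -0.018, 0.6], "r": [-0.015, 0, -0.015]},
    {"d": [0, 0, 0.8]},
    {"d": [0, 0, 0.8]},
    {"d": [0, 0, 0.4]},
    {"d": [0, 0, 0.12]},
    {},
    {},
    {},
  ],
)

```text
t: 13.7
tcp_pos: [0.6011, -0.2716, 0.2729]
tcp_rot: [2.072, 2.358, 0.001]
ft_force: [0.5, 0.4, -1.0]
width: 0.0237
gripper_force: 20.0
```

```bash
python3 d.py .6006 -.2705 .256 1.697 0
```

```text
t 13.7 dtool [ 0.0012 -0.0004  0.0169] dist 0.017
rot [0.0027 0.0017 0.0027] target x,y,z [[-0.126, 0.992, 0.0], [0.992, 0.126, 0.0], [0.0, 0.0, -1.0]]
q [-0.46  0.49  1.86  0.    0.79 -0.59] axes [[-0.129, 0.992, -0.002], [0.992, 0.129, 0.003], [0.003, -0.001, -1.0]] f [ 0.53  0.43 -0.96]
```

shift_gripper(
  motion=[
    {"d": [0.012, 0, 0.12], "r": [0.01, 0.005, 0.01]},
    {"d": [0, 0, 0.06]},
    {"d": [0, 0, 0.04]},
    {"d": [0, 0, 0.03]},
    {"d": [0, 0, 0.03]},
    {"d": [0, 0, 0.02]},
    {},
  ],
)

```text
t: 14.4
tcp_pos: [0.6005, -0.2709, 0.2563]
tcp_rot: [-2.075, -2.357, 0.001]
ft_force: [0.1, -0.4, -1.5]
width: 0.0237
gripper_force: 20.0
```

```bash
python3 d.py .6006 -.2705 .254 1.697 0
```

```text
t 14.4 dtool [0.0003 0.0002 0.0023] dist 0.002
rot [-0.0013 -0.0006  0.0013] target x,y,z [[-0.126, 0.992, 0.0], [0.992, 0.126, 0.0], [0.0, 0.0, -1.0]]
q [-0.46  0.51  1.86 -0.    0.77 -0.59] axes [[-0.127, 0.992, 0.001], [0.992, 0.127, -0.001], [-0.001, 0.0, -1.0]] f [ 0.06 -0.37 -1.48]
```

shift_gripper(
  motion=[
    {"d": [0, 0, 0.02]},
    {},
  ],
)

```text
t: 14.6
tcp_pos: [0.6005, -0.2708, 0.2553]
tcp_rot: [-2.075, -2.358, 0.001]
ft_force: [-1.5, -0.0, -2.1]
width: 0.0236
gripper_force: 20.0
```

shift_gripper(
  motion=[
    {"d": [0, 0, 0.014]},
    {},
  ],
)

```text
t: 14.8
tcp_pos: [0.6005, -0.2708, 0.2547]
tcp_rot: [-2.075, -2.358, 0.001]
ft_force: [-0.2, -0.2, -1.7]
width: 0.0236
gripper_force: 20.0
```

shift_gripper(
  motion=[
    {"d": [0, 0, 0.014]},
    {},
  ],
)

```text
t: 15.0
tcp_pos: [0.6005, -0.2708, 0.2539]
tcp_rot: [-2.075, -2.358, 0.001]
ft_force: [0.5, 0.9, -2.7]
width: 0.0236
gripper_force: 20.0
```

shift_gripper(
  motion=[
    {"d": [0, 0, 0.01]},
    {},
  ],
)

```text
t: 15.2
tcp_pos: [0.6005, -0.2709, 0.2538]
tcp_rot: [-2.075, -2.358, 0.001]
ft_force: [-2.2, 0.8, 3.9]
width: 0.0237
gripper_force: 20.0
```

shift_gripper(
  motion=[
    {},
    {},
    {},
    {},
  ],
  aperture=0.05,
  clamp_n=10,
)

```text
t: 15.6
tcp_pos: [0.6005, -0.2709, 0.2535]
tcp_rot: [-2.075, -2.358, 0.001]
ft_force: [-1.0, -0.6, 0.8]
width: 0.0492
gripper_force: 0.0
```

shift_gripper(
  motion=[
    {"d": [0, 0, -0.1]},
    {"d": [0, 0, -0.4]},
    {"d": [0, 0, -0.8]},
    {"d": [-1, 0, -0.8]},
    {"d": [-1, 0, 0]},
    {},
    {},
  ],
)

```text
t: 16.3
tcp_pos: [0.6116, -0.36, 0.3498]
tcp_rot: [-2.076, -2.356, 0.001]
ft_force: [-1.2, 0.5, -0.2]
width: 0.0501
gripper_force: 0.0
```

```bash
python3 w.py w5; python3 d.py .591 -.194 .3 1.697 0
```

```text
16.35 [ 0.61160022 -0.35903669  0.34939111]
t 16.35 dtool [0.1663 0.0005 0.0496] dist 0.173
rot [-0.0017 -0.0012  0.0007] target x,y,z [[-0.126, 0.992, 0.0], [0.992, 0.126, 0.0], [0.0, 0.0, -1.0]]
q [-0.56  0.46  1.74 -0.    0.95 -0.69] axes [[-0.127, 0.992, 0.001], [0.992, 0.127, -0.002], [-0.002, 0.001, -1.0]] f [-0.57  0.56 -0.35]
```

View pics/w5.png

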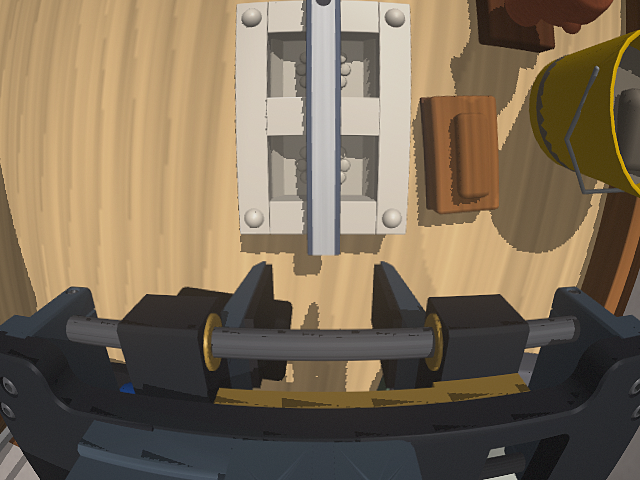

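The bar lies square across the middle: its columns 308–340 centre on 323, midway between the keys at 253 and 393. It overhangs both rims and is clear of the keys. I'll press the left end first with the fingers closed.

```bash
python3 - <<'E'
from geo import *
W=np.load("w4.npy",allow_pickle=True).item();print("drill base edge",atz(W,570,200,.0,True),atz(W,570,200,.06,True))
E
```

```text
drill base edge [ 0.50442684 -0.45334225  0.        ] [ 0.51243565 -0.40499641  0.06      ]
```

shift_gripper(
  motion=[
    {"d": [0.8, 0, 0]},
    {"d": [0.84, 0, 0.2]},
    {"d": [0.84, 0, 0.4]},
    {"d": [0.84, 0, 0.4]},
    {"d": [0, 0, 0.4]},
    {"d": [0, 0, 0.16]},
    {},
    {},
  ],
  aperture=0,
  clamp_n=10,
)

```text
t: 17.15
tcp_pos: [0.591, -0.1949, 0.2724]
tcp_rot: [-2.075, -2.358, 0.001]
ft_force: [0.2, -0.9, -0.7]
width: 0.0004
gripper_force: 0.0
```

```bash
python3 d.py .5909 -.1941 .261 1.697 0
```

```text
t 17.15 dtool [ 0.0008 -0.      0.0114] dist 0.011
rot [-0.0006 -0.0002  0.0009] target x,y,z [[-0.126, 0.992, 0.0], [0.992, 0.126, 0.0], [0.0, 0.0, -1.0]]
q [-0.36  0.44  1.94 -0.    0.76 -0.48] axes [[-0.127, 0.992, 0.0], [0.992, 0.127, -0.001], [-0.001, 0.0, -1.0]] f [ 0.19 -0.93 -0.7 ]
```

In the tool's units: 0.004 m is 0.08, 0.003 m is 0.06.

shift_gripper(
  motion=[
    {"d": [0.016, 0, 0.08]},
    {"d": [0, 0, 0.06]},
    {"d": [0, 0, 0.04]},
    {"d": [0, 0, 0.02]},
    {},
  ],
)

```text
t: 17.65
tcp_pos: [0.5906, -0.1938, 0.2617]
tcp_rot: [-2.075, -2.357, 0.001]
ft_force: [-0.6, -0.2, 0.6]
width: 0.0004
gripper_force: 0.2
```

shift_gripper(
  motion=[
    {"d": [0, 0, 0.02]},
    {},
  ],
)

```text
t: 17.85
tcp_pos: [0.5907, -0.1938, 0.2608]
tcp_rot: [-2.075, -2.358, 0.001]
ft_force: [-0.9, 0.0, 0.4]
width: 0.0003
gripper_force: 0.4
```

shift_gripper(
  motion=[
    {"d": [0, 0, 0.014]},
    {},
  ],
)

```text
t: 18.05
tcp_pos: [0.5908, -0.1938, 0.2606]
tcp_rot: [-2.075, -2.358, 0.001]
ft_force: [-2.9, 1.1, 9.0]
width: 0.0005
gripper_force: 4.3
```

shift_gripper(
  motion=[
    {},
    {},
    {},
  ],
)

```text
t: 18.35
tcp_pos: [0.5907, -0.1937, 0.2606]
tcp_rot: [-2.075, -2.358, 0.001]
ft_force: [-2.8, 2.0, 8.2]
width: 0.0004
gripper_force: 4.3
```

shift_gripper(
  motion=[
    {"d": [0, 0, -0.1]},
    {"d": [0, 0, -0.5]},
    {"d": [-1, 0, 0]},
    {"d": [-1, 0, 0]},
    {"d": [-1.08, 0, 0]},
    {"d": [0, 0, 0.3]},
    {"d": [0, 0, 0.08]},
    {},
    {},
  ],
)

```text
t: 19.25
tcp_pos: [0.6097, -0.3414, 0.2711]
tcp_rot: [-2.073, -2.358, 0.001]
ft_force: [-1.0, 0.4, -0.4]
width: 0.0002
gripper_force: 0.0
```

```bash
python3 d.py .6103 -.3469 .261 1.697 0
```

```text
t 19.25 dtool [-0.0056 -0.0001  0.0101] dist 0.012
rot [-0.0016 -0.001   0.0024] target x,y,z [[-0.126, 0.992, 0.0], [0.992, 0.126, 0.0], [0.0, 0.0, -1.0]]
q [-0.54  0.54  1.78 -0.    0.82 -0.67] axes [[-0.128, 0.992, 0.001], [0.992, 0.128, -0.002], [-0.002, 0.001, -1.0]] f [-0.96  0.41 -0.44]
```

In the tool's units: -0.0056 m is -0.112, 0.002 m is 0.04.

shift_gripper(
  motion=[
    {"d": [-0.112, 0, 0.04]},
    {"d": [0, 0, 0.04]},
    {"d": [0, 0, 0.04]},
    {"d": [0, 0, 0.02]},
    {},
  ],
)

```text
t: 19.75
tcp_pos: [0.6103, -0.348, 0.2638]
tcp_rot: [-2.074, -2.357, 0.001]
ft_force: [-0.3, 0.7, 0.1]
width: 0.0005
gripper_force: 0.0
```

shift_gripper(
  motion=[
    {"d": [0, 0, 0.02]},
    {},
  ],
)

```text
t: 19.95
tcp_pos: [0.6104, -0.348, 0.2629]
tcp_rot: [-2.075, -2.358, 0.001]
ft_force: [-0.2, -0.9, -0.2]
width: 0.0003
gripper_force: 0.0
```

shift_gripper(
  motion=[
    {"d": [0, 0, 0.02]},
    {},
  ],
)

```text
t: 20.15
tcp_pos: [0.6104, -0.3481, 0.2619]
tcp_rot: [-2.075, -2.358, 0.001]
ft_force: [0.3, 0.0, -0.3]
width: 0.0003
gripper_force: 0.2
```

shift_gripper(
  motion=[
    {"d": [0, 0, 0.02]},
    {},
  ],
)

```text
t: 20.35
tcp_pos: [0.6104, -0.3481, 0.2609]
tcp_rot: [-2.075, -2.358, 0.001]
ft_force: [-0.2, -0.9, -0.8]
width: 0.0007
gripper_force: 0.3
```

shift_gripper(
  motion=[
    {"d": [0, 0, 0.012]},
    {},
  ],
)

```text
t: 20.55
tcp_pos: [0.6105, -0.3482, 0.2607]
tcp_rot: [-2.075, -2.358, 0.001]
ft_force: [-0.4, 1.0, 4.0]
width: 0.0001
gripper_force: 1.7
```

In the tool's units: 0.0004 m is 0.008.

shift_gripper(
  motion=[
    {"d": [0, 0, 0.008]},
    {},
    {},
    {},
  ],
)

```text
t: 20.95
tcp_pos: [0.6105, -0.3482, 0.2606]
tcp_rot: [-2.075, -2.358, 0.001]
ft_force: [-2.4, 0.1, 8.5]
width: 0.0002
gripper_force: 4.1
```

shift_gripper(
  motion=[
    {"d": [0, 0, -0.08]},
    {"d": [0, 0, -0.4]},
    {"d": [0, 0, -0.8]},
    {"d": [-0.4, 0, -0.6]},
    {"d": [-0.8, 0, 0]},
    {},
    {},
    {},
  ],
)

```text
t: 21.75
tcp_pos: [0.6179, -0.407, 0.3541]
tcp_rot: [-2.074, -2.357, 0.001]
ft_force: [0.4, 0.4, 0.2]
width: 0.0003
gripper_force: 0.0
```

```bash
python3 - <<'E'
from geo import *
P=manip.camera_params("wrist");a=manip.snapshot("wrist");b=manip.snapshot("top");c=manip.snapshot("scene")
np.save("w6.npy",P,allow_pickle=True);cv2.imwrite("pics/w6.png",a)
r=lambda i,w:cv2.resize(i,(w,int(i.shape[0]*w/i.shape[1])))
cv2.imwrite("pics/fin.png",np.vstack([np.hstack([r(a,400),r(c,400)]),np.hstack([r(b[:,:400],350),np.zeros((420,50,3),np.uint8),cv2.resize(c[180:420,200:500],(400,420))])])[:600])
E
```

```text
(no output)
```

View pics/fin.png

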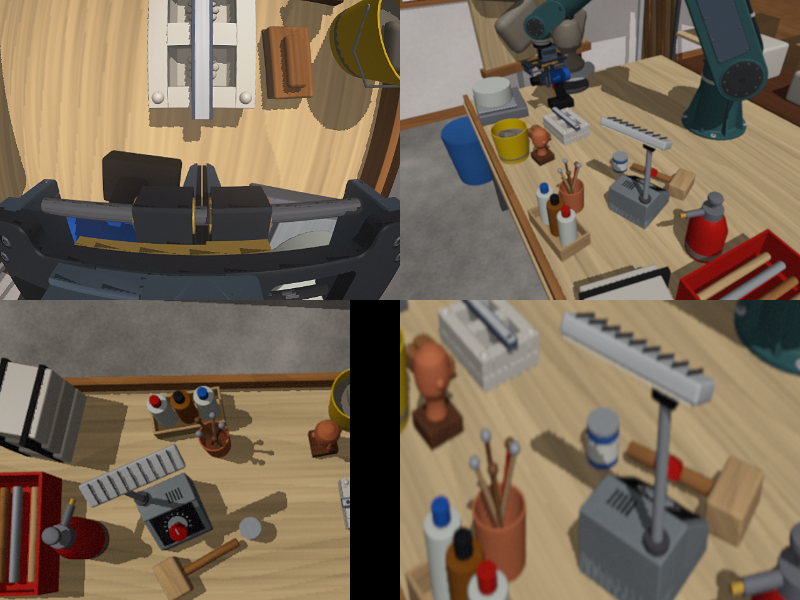

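The bar lies centred across the mould, the lamp knob is out, and nothing else on the bench has moved. I'll rise straight up from here to clear the drill and hand in.

shift_gripper(
  motion=[
    {"d": [0, 0, -0.6]},
    {"d": [0, 0, -0.8]},
    {"d": [0, 0, -0.6]},
    {},
    {},
    {},
  ],
)

```text
t: 22.5
tcp_pos: [0.6181, -0.4072, 0.4525]
tcp_rot: [-2.073, -2.357, 0.001]
ft_force: [-1.0, 0.2, -0.5]
width: 0.0002
gripper_force: 0.0
```

```bash
python3 -c "
from rig import manip
print(manip.close_job())"
```

```text
the job is handed in; nothing more can be done
None
```

The job is handed in at 22.5 s: the lamp is on with its knob resting out, and the straightedge lies square across the middle of the mould after being pressed at about 9 N on its left end and then its right.

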